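# Switch on the compacting table in order

### The arm

A 7-joint arm with a two-finger parallel gripper is mounted at the origin on the work surface; the furniture and walls round the work are solid. World frame = base frame: x ahead of the robot, y to its left, z up, the work surface at z = 0. Lengths are in mm, angles in rad, forces in N, time in s.
With the tool pointing down it reaches from about 425 to 925 mm from the base axis. Payload 6.8 kg.
Tool frame: the origin (TCP) lies at the very end of the fingers, on their centre line; the grasp point (between the pads) lies hold_point_z behind it (hold_point_z is the distance from the TCP to the grasp point, in mm); z points along the fingers, y is the direction in which the jaws open and shut (so a half turn about z gives the same grasp; the last joint's range is limited). The gripper opens to 88 mm and grips with 3 to 60 N. Pads are 20 mm wide; open, the fingers measure 115 mm over their backs; the gripper's body (75 mm by 178 mm) begins 61 mm behind the grasp point.
Start: joints at [1.124, 0.477, 0.022, 1.555, -0.011, 1.109, -0.083], TCP at [224.35, -636.643, 222.664] pointing down, gripper open.
Joint ranges: [-2.96, 2.96], [-0.34, 2.1], [-1.41, 1.46], [0.24, 2.44], [-1.37, 4.51], [0.17, 1.92], [-2.96, 2.96]. Speed limits (rad/s): [2.39, 2.39, 3.14, 3.14, 3.14, 3.14, 3.14].

### API

Orientations are given as a 3x3 rotation matrix whose columns are the frame's x, y, z axes.
In Python, from plant import * gives the robot as it stands.
- The arm moves only by the tool apply_moves, never from a script. Its argument "series" is a list of rows, each a list of 2 entries, a list of its own where there are three numbers: the shift along the tool's x, y, z in cm, then the turn, a rotation vector about the tool's x, y, z in degrees. In form: [[[tx, ty, tz], [rx, ry, rz]], ...]. A call has 1 to 12 rows; each row shifts and turns the pose as measured when the row begins, along the tool's axes as they then stand; what a row does not reach is not made up. A row lasts 1/8 s, in which the tool goes at most 62.5 mm and 10.7 degrees, less where a joint would pass 70% of its speed; a pose out of reach is approached as far as the arm can. A call is refused whole if a number of a shift passes 6.25 or a number of a turn 10.7, either way. A call with a gripper value outside its range is refused whole. "hand" is the gripper command: -1 is shut, 1 is fully open, values between are in proportion, set as the call begins (left out, the last holds). The fingers move at their own pace and stop on an object; the grip force is fixed at half the most. Time passes only in rows, so rows that do not move let the fingers close. It gives the time, the measured TCP pose, the force and the opening at its end, in the units of the state.
- get_state(): the state, without advancing time (a new reading comes with each control period).
- capture(name): name is "side" or "top" or "wrist"; returns a dict with "frame" (420x560x3 uint8, red, green, blue), "K" (3x3 intrinsics, pixels), "distortion" ([k1, k2, p1, p2, k3] as OpenCV has them; the pictures are not rectified), "pose" (4x4, takes a point from camera to world coordinates). Camera axes: x right, y up, looking along -z (the intrinsics and any distortion apply to the point x, -y, -z); pixel columns grow to the right and rows downward; lengths in mm; the calibration is good to about 2 mm. A picture is of the moment at which its call begins. There is no depth.
- job_done(): hands the job in, once; it reports no verdict.
The state is a dict: "time": time; "qpos": joint angles; "qvel": joint speeds; "effort": joint torques, N m; "tcp_pos": TCP position; "orientation": TCP orientation; "ft_force": force on the tool from outside, world axes, zero at the start; "wrist_torque": the same for the moment, N m; "opening": finger opening in mm.
Only numpy, scipy, OpenCV 4.12 (cv2) and the standard library are available. Lean on these libraries where they do the work, as an engineer would, in place of code of your own. Each camera call takes 0.05 s, during which the arm holds its last target.

### The job

Set the compacting table going under the filled ring mould: with the fingertips, lightly push in the round key (mains), then the long bar key (hold-down), then the square key (vibration), in that order; each key stays down when it is pushed in. Pick nothing up, and leave the mould, the weights and the other loose things standing where they are.

Things in the scene. Friction and masses are not known exactly. Their poses are not given: they have to be found in the camera images.
- round_key_top (a point): Centre of the top face of the round key: a round button, 29 mm across, white plastic, in a black 50 mm square bezel on the machine's front deck. z up, x to the machine's back; moves down with the key. At the start 17 mm above the bezel, 66 mm above the worktop. The three keys stand in a row, 60 mm centre to centre; which is where varies.
- round_key (a joint): How far the round key is pushed down, in m: 0 out, 0.008 against its stop; it stays where it is pushed to and moves against about 2 N plus 40 N per m/s. Beyond the stop the cap alone gives 4 mm more against a spring (4.5 N rising to 10.5 N) and comes back up when let go. Over 25 N on a key is too much. It counts as pushed in beyond 0.005.
- bar_key_top (a point): Centre of the top face of the long bar key: a narrow bar, 44 mm long and 14 mm wide (long side front to back), white plastic, in a black 50 mm square bezel on the machine's front deck. z up, x to the machine's back; moves down with the key. At the start 17 mm above the bezel, 66 mm above the worktop. The three keys stand in a row, 60 mm centre to centre; which is where varies.
- bar_key (a joint): How far the long bar key is pushed down, in m: 0 out, 0.008 against its stop; it stays where it is pushed to and moves against about 2 N plus 40 N per m/s. Beyond the stop the cap alone gives 4 mm more against a spring (4.5 N rising to 10.5 N) and comes back up when let go. Over 25 N on a key is too much. It counts as pushed in beyond 0.005.
- square_key_top (a point): Centre of the top face of the square key: a square button, 27 mm on a side, white plastic, in a black 50 mm square bezel on the machine's front deck. z up, x to the machine's back; moves down with the key. At the start 17 mm above the bezel, 66 mm above the worktop. The three keys stand in a row, 60 mm centre to centre; which is where varies.
- square_key (a joint): How far the square key is pushed down, in m: 0 out, 0.008 against its stop; it stays where it is pushed to and moves against about 2 N plus 40 N per m/s. Beyond the stop the cap alone gives 4 mm more against a spring (4.5 N rising to 10.5 N) and comes back up when let go. Over 25 N on a key is too much. It counts as pushed in beyond 0.005.
- vib_table: The compacting table: a grey machine 164 x 224 mm, fixed to the worktop, its key deck (44 mm high) along the front, its steel plate 98 x 200 mm (top 61 mm high) behind. Origin on the worktop under its centre; x points to its back, y to its left, z up.
- mould: Filled ring mould, 91 mm across, 40 mm high, loose on the steel plate, behind the keys. Origin at the centre of its underside. Must stay where it is.
- small_weight: Brass knob weight, 26 mm across, 41 mm high, loose on the steel plate beside the mould. Origin at the centre of its underside. Must stay where it is.
- large_weight: Brass knob weight, 33 mm across, 52 mm high, loose on the worktop to the left of the machine. Origin at the centre of its underside. Must stay where it is.
- stopper: Red rubber stopper, 36 mm across, 30 mm high, loose on the worktop just in front of the machine. Origin at the centre of its underside. Must stay where it is.
- tall_pot: White lidded sample pot, 54 mm across, 57 mm high, loose on the worktop to the left, nearer the robot. Origin at the centre of its underside. Must stay where it is.

How it is judged (in metres and radians):
On the way, in this order (a step that is already met when the one before it is completed fails the run):
1. the round key is pushed in (value of joint round_key above 0.005 m), for 0.1 s.
2. the long bar key is pushed in (value of joint bar_key above 0.005 m), for 0.1 s.
3. the square key is pushed in (value of joint square_key above 0.005 m), for 0.1 s.
At the end, for the whole second after the job is handed in: All three keys are down by more than 5 mm of their 8 mm, and the mould, both weights, the stopper and the pot are within 10 mm of where they began, the mould upright (value of joint each of round_key, bar_key, square_key above 0.005 m and distance of each of mould, small_weight, large_weight, stopper, tall_pot from where it was at the start of the episode below 0.01 m and angle between mould's own z axis and vertical below 0.1 rad); the robot touches nothing.
It fails at once if a key is struck or pressed with more than 25 N (contact force between anything else and round_key above 25 N or contact force between anything else and bar_key above 25 N or contact force between anything else and square_key above 25 N).
It fails at once if the mould is lifted or pushed more than 10 mm from its place (distance of mould from where it was at the start of the episode above 0.01 m).
It fails at once if another loose thing (weights, stopper, sample pot) is lifted or pushed more than 10 mm from its place (distance of any of small_weight, large_weight, stopper, tall_pot from where it was at the start of the episode above 0.01 m).
It also fails if it takes over 38 s, if anything falls off the work surface, if the arm or the gripper's body presses on something with over 40 N, if the wrist force passes 120 N, or if a joint passes its speed limit or range.

## Working session

There is one attempt and no reset: what is moved stays moved. The work goes in short steps, Python scripts to look and compute and a tool call to move; the robot and the scene stay as the last step left them, time stands still between calls to the robot, and variables do not carry over. Pictures are saved under pics/ and viewed, and the job is handed in when it is done.

Besides the shell and the picture viewer there is one more tool, called in YAML: its name, and indented under it one key for each argument. apply_moves: Moves the arm, as the interface text tells. Its arguments: {"type":"object","properties":{"series":{"type":"array","items":{"type":"array"}},"hand":{"type":"number"}},"required":["series"]}

```bash
mkdir -p pics; cat > h.py <<'E'
from plant import *
import numpy as np, cv2
E
python3 - <<'E'
from h import *
s=get_state();print(s)
for n in ["side","top","wrist"]:
    c=capture(n);cv2.imwrite(f"pics/{n}0.png",c["frame"][:,:,::-1]);np.savez(f"{n}0.npz",**c);print(n,c["K"],c["distortion"],c["pose"])
E
```

```text
{'time': 0.0, 'qpos': array([ 1.12394823,  0.47780961,  0.02235104,  1.55639802, -0.01148363,
        1.10930294, -0.08312113]), 'qvel': array([ 0.00058034,  0.00076186,  0.00141667,  0.00053275,  0.00086115,
       -0.00060263, -0.00118359]), 'effort': array([ 1.47202495e-04, -5.82849884e+01,  1.53427787e+00, -2.72612894e+01,
       -5.44453086e-02,  1.67518848e-02,  1.23023692e-04]), 'tcp_pos': array([ 224.08998235, -636.10168191,  221.69813669]), 'orientation': array([[ 9.43171935e-01,  3.32304316e-01, -7.36425519e-04],
       [ 3.32305097e-01, -9.43170537e-01,  1.63099686e-03],
       [-1.52587555e-04, -1.78302842e-03, -9.99998399e-01]]), 'ft_force': array([ 0.56381521,  0.41986008, -0.16645027]), 'wrist_torque': array([-0.04721831,  0.02471437, -0.00043627]), 'opening': 87.47041503136786}
side [[451.09347071   0.         285.97661104]
 [  0.         451.09347071 215.23447537]
 [  0.           0.           1.        ]] [0.02181529 0.         0.         0.         0.        ] [[ 9.99009882e-01  1.58365077e-02 -4.15747539e-02  4.15715538e+02]
 [-4.25588304e-02  6.12446600e-01 -7.89
[... 388 characters left out ...]
1 -1.32960633e-01  3.62099832e+02]
 [-9.99451389e-01 -2.82833149e-02 -1.72329630e-02  3.84713895e+00]
 [-2.08347611e-02  1.32444017e-01  9.90971491e-01  9.08793142e+02]
 [ 0.00000000e+00  0.00000000e+00  0.00000000e+00  1.00000000e+00]]
wrist [[347.28424314   0.         275.7343527 ]
 [  0.         347.28424314 208.78061068]
 [  0.           0.           1.        ]] [-0.01835064  0.          0.          0.          0.        ] [[ 3.31571779e-01  9.12724149e-01  2.38735803e-01  2.88418881e+02]
 [-9.43428646e-01  3.21207531e-01  8.22685309e-02 -6.13323136e+02]
 [-1.59526310e-03 -2.52508119e-01  9.67593461e-01  3.84406565e+02]
 [ 0.00000000e+00  0.00000000e+00  0.00000000e+00  1.00000000e+00]]
```

View pics/side0.png

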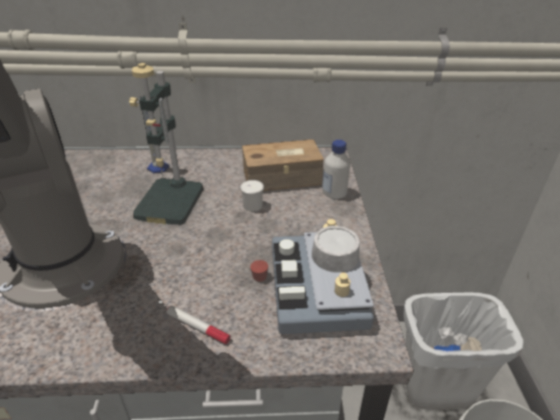

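View pics/top0.png

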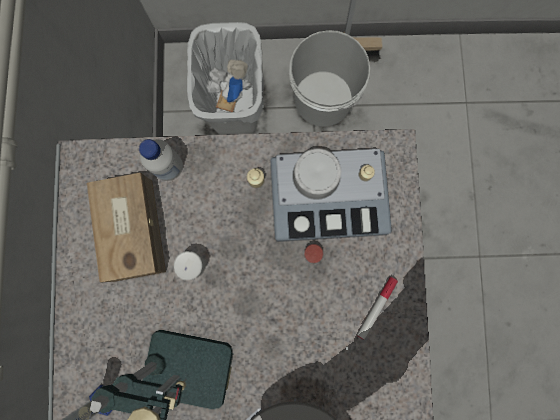

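View pics/wrist0.png

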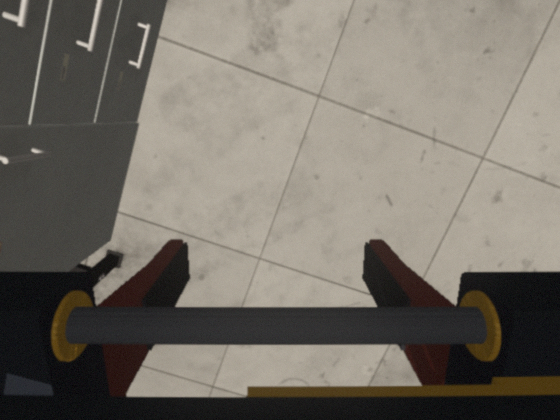

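The top view shows the round key at (302,224), the square at (334,223) and the bar at (366,220). The mould is at (318,172), the small weight at (367,172) and the stopper at (314,253). The side view shows the same row, with the round key farthest away and the bar nearest.

```bash
cat >> h.py <<'E'
def ray(c,uv):
    uv=np.array(uv,float).reshape(1,1,2)
    p=cv2.undistortPoints(uv,c["K"],np.array(c["distortion"],float))[0,0]
    P=c["pose"];d=P[:3,:3]@np.array([p[0],-p[1],-1.]);return P[:3,3],d/np.linalg.norm(d)
def plane(c,uv,z):
    o,d=ray(c,uv);return o+d*(z-o[2])/d[2]
def proj(c,X):
    P=c["pose"];q=P[:3,:3].T@(np.array(X,float)-P[:3,3]);q=np.array([q[0],-q[1],-q[2]])
    return cv2.projectPoints(q.reshape(1,1,3),np.zeros(3),np.zeros(3),c["K"],np.array(c["distortion"],float))[0][0,0]
def tri(c1,u1,c2,u2):
    o1,d1=ray(c1,u1);o2,d2=ray(c2,u2)
    A=np.array([d1,-d2]).T;t=np.linalg.lstsq(A,o2-o1,rcond=None)[0]
    a=o1+d1*t[0];b=o2+d2*t[1];return (a+b)/2,np.linalg.norm(a-b)
E
python3 - <<'E'
from h import *
T=dict(np.load("top0.npz"));S=dict(np.load("side0.npz"))
def comps(c,roi,th):
    x0,y0,x1,y1=roi;g=cv2.cvtColor(c["frame"],cv2.COLOR_RGB2GRAY)[y0:y1,x0:x1]
    n,l,st,ce=cv2.connectedComponentsWithStats((g>th).astype(np.uint8))
    return [(ce[i]+[x0,y0],st[i]) for i in range(1,n) if st[i][4]>60]
for c,roi,nm in[(T,(288,208,379,238),"top"),(S,(274,236,304,304),"side")]:
    for th in(150,180):
      for ce,st in comps(c,roi,th): print(nm,th,ce.round(1),st,plane(c,ce,66).round(1))
im=cv2.resize(T["frame"][130:270,260:400],None,fx=4,fy=4,interpolation=2)[:,:,::-1]
im2=cv2.resize(S["frame"][220:330,245:385],None,fx=4,fy=4,interpolation=2)[:,:,::-1]
cv2.imwrite("pics/tz.png",im);cv2.imwrite("pics/sz.png",im2)
E
```

```text
top 150 [365.5 220. ] [ 74   1   8  23 161] [ 454.  -146.8   66. ]
top 150 [333.5 221.6] [ 38   7  16  15 209] [452.7 -87.4  66. ]
top 150 [301.2 223.7] [  6   9  15  15 172] [450.6 -27.6  66. ]
top 180 [365.8 219.5] [ 74   1   8  22 133] [ 454.9 -147.3   66. ]
top 180 [333.6 221.6] [ 39   7  14  14 178] [452.7 -87.6  66. ]
top 180 [301.1 223.7] [  7   9  13  14 147] [450.5 -27.3  66. ]
side 150 [286.1 243.4] [  5   2  15  12 143] [451.7 -27.1  66. ]
side 150 [288.8 265.4] [  7  24  16  12 175] [454.  -88.3  66. ]
side 150 [291.2 289.5] [  5  50  25   8 174] [ 455.3 -148.    66. ]
side 180 [286.2 243.6] [  6   3  13  10 109] [451.7 -27.7  66. ]
side 180 [288.6 265.4] [  8  25  14  10 138] [453.6 -88.4  66. ]
side 180 [291.6 289.5] [  6  51  24   6 132] [ 456.  -148.2   66. ]
```

View pics/tz.png

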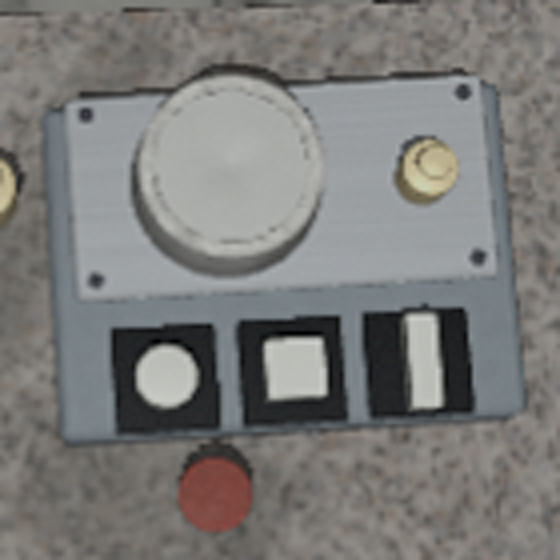

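View pics/sz.png

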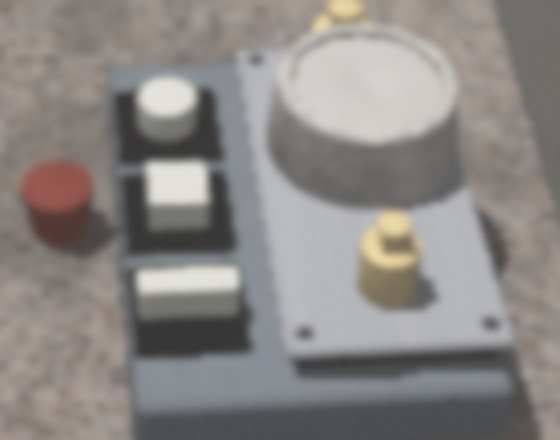

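Both views agree to about 1.5 mm, and the keys measure 60 mm apart:

| Key | x (mm) | y (mm) |
|---|---|---|
| Round | 451 | -27.5 |
| Square | 453 | -88 |
| Bar | 455 | -147.5 |

The machine is yawed about 2°. I'll shut the fingers and move over the round key, keeping above everything else.

apply_moves:
  series:
    - [[3.4, -4.1, 0.5], [0, 0, 0]]
    - [[3.4, -4.1, 0.5], [0, 0, 0]]
    - [[3.4, -4.1, 0.5], [0, 0, 0]]
    - [[3.4, -4.1, 0.5], [0, 0, 0]]
    - [[3.4, -4.1, 0.5], [0, 0, 0]]
    - [[3.4, -4.1, 0.5], [0, 0, 0]]
    - [[3.4, -4.1, 0.5], [0, 0, 0]]
    - [[3.4, -4.1, 0.5], [0, 0, 0]]
    - [[3.4, -4.1, 0.5], [0, 0, 0]]
    - [[3.4, -4.1, 0.5], [0, 0, 0]]
  hand: -1

```text
time: 1.4
tcp_pos: [412.1, -125.0, 169.1]
orientation: [[0.946, 0.325, -0.0], [0.325, -0.946, -0.001], [-0.001, 0.001, -1.0]]
ft_force: [1.5, -0.5, -0.1]
opening: 0.5
```

```bash
cat >> h.py <<'E'
def delta(X):
    s=get_state();R=np.array(s["orientation"]);print("t",round(s["time"],2),"tcp",s["tcp_pos"].round(1),"F",s["ft_force"].round(2),"open",round(s["opening"],1),"xaxis",R[:,0].round(3),"z",R[:,2].round(3))
    print("tool delta cm",(R.T@(np.array(X)-s["tcp_pos"])/10).round(2))
    return s
E
python3 -c "
from h import *
s=delta([451,-27.5,130]);print(s['qpos'].round(2), hold_point_z if 'hold_point_z' in globals() else '')"
```

```text
t 1.4 tcp [ 412.1 -125.   169.1] F [ 1.54 -0.53 -0.07] open 0.5 xaxis [ 0.946  0.325 -0.001] z [-0.    -0.001 -1.   ]
tool delta cm [ 6.86 -7.96  3.9 ]
[ 0.43  0.16 -0.3   2.15  0.06  0.84 -1.16] 18.700000000000003
```

apply_moves:
  series:
    - [[2.3, -2.7, 1.3], [0, 0, 0]]
    - [[2.3, -2.7, 1.3], [0, 0, 0]]
    - [[2.3, -2.7, 1.3], [0, 0, 0]]
    - [[0, 0, 0], [0, 0, 0]]
    - [[0, 0, 0], [0, 0, 0]]

```text
time: 2.02
tcp_pos: [452.3, -19.1, 129.0]
orientation: [[0.943, 0.332, 0.0], [0.332, -0.943, -0.0], [0.0, 0.0, -1.0]]
ft_force: [-0.4, 0.3, -0.3]
opening: 0.5
```

```bash
python3 - <<'E'
from h import *
s=delta([451,-27.5,90]);print(s['qpos'].round(2))
for n in["top","side"]:
    c=capture(n);f=c["frame"][:,:,::-1]
    f=f[120:280,240:400] if n=="top" else f[180:340,230:390]
    cv2.imwrite(f"pics/{n}1.png",cv2.resize(f,None,fx=3.5,fy=3.5))
E
```

```text
t 2.02 tcp [452.3 -19.1 129. ] F [-0.45  0.26 -0.31] open 0.5 xaxis [0.943 0.332 0.   ] z [ 0. -0. -1.]
tool delta cm [-0.4   0.75  3.9 ]
[ 0.23  0.26 -0.37  2.14  0.14  0.76 -1.46]
```

View pics/side1.png

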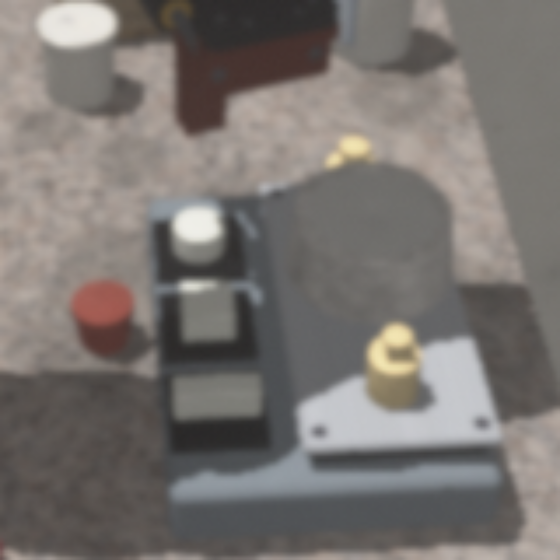

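```bash
python3 - <<'E'
from h import *
S=dict(np.load("side0.npz"));T=dict(np.load("top0.npz"))
for p in[(200,130),(325,70),(225,92),(180,30)]:
    uv=(230+p[0]/3.5,180+p[1]/3.5)
    for z in(129,150,165,180): print(p,z,plane(S,uv,z).round(0))
g=lambda x,y:(260+x/4,130+y/4)
print("mould",plane(T,g(231,160),101),"sw",plane(T,g(432,160),102),"stop",plane(T,g(216,495),30))
c=capture("side");cv2.imwrite("pics/s2.png",cv2.resize(c["frame"][100:240,230:390,::-1],None,fx=4,fy=4,interpolation=2))
c=capture("wrist");cv2.imwrite("pics/w2.png",c["frame"][:,:,::-1])
E
```

```text
(200, 130) 129 [453. -25. 129.]
(200, 130) 150 [451. -51. 150.]
(200, 130) 165 [450. -71. 165.]
(200, 130) 180 [449. -90. 180.]
(325, 70) 129 [525.  28. 129.]
(325, 70) 150 [521.  -1. 150.]
(325, 70) 165 [518. -21. 165.]
(325, 70) 180 [515. -42. 180.]
(225, 92) 129 [468.   9. 129.]
(225, 92) 150 [466. -19. 150.]
(225, 92) 165 [464. -39. 165.]
(225, 92) 180 [463. -60. 180.]
(180, 30) 129 [445.  70. 129.]
(180, 30) 150 [444.  39. 150.]
(180, 30) 165 [443.  17. 165.]
(180, 30) 180 [443.  -5. 180.]
mould [543.20102196 -59.28185406 101.        ] sw [ 540.35317071 -149.54302273  102.        ] stop [395.78216109 -51.47423293  30.        ]
```

View pics/s2.png

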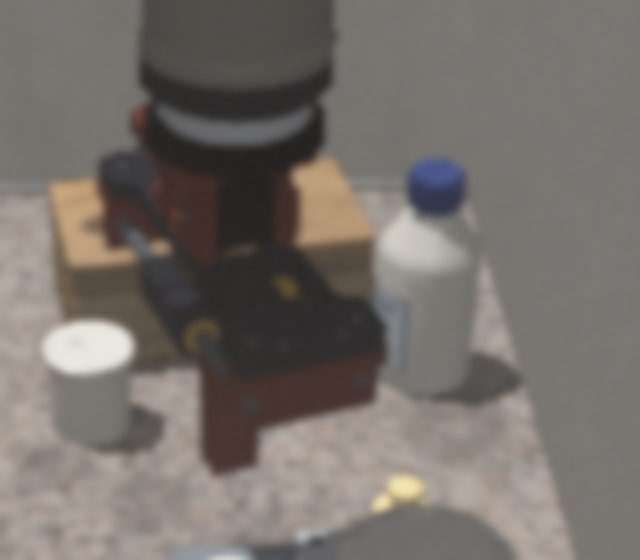

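View pics/w2.png

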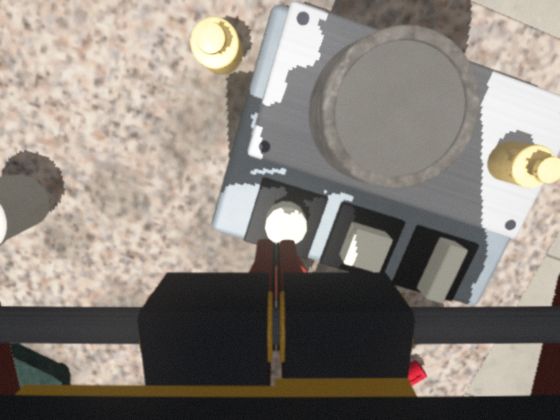

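The wrist and side views show an L-bracket on each finger reaching about 65 mm in tool +x, low above the tip. That would go over or into the mould when pressing. I'll turn the tool about half a turn so the bracket points to the robot, and first check the bracket's height.

apply_moves:
  series:
    - [[0, 0, 0], [0, 0, -10.2]]
    - [[0, 0, 0], [0, 0, -10.2]]
    - [[0, 0, 0], [0, 0, -10.2]]

```text
time: 2.6
tcp_pos: [452.4, -22.2, 130.2]
orientation: [[0.636, 0.772, 0.003], [0.772, -0.636, -0.002], [0.0, 0.003, -1.0]]
ft_force: [-0.7, -0.9, 0.0]
opening: 0.4
```

```bash
python3 - <<'E'
from h import *
s=delta([451,-27.5,90]);print(s['qpos'].round(2))
S=dict(np.load("side0.npz"))
b=plane(S,(295,216.2),129);print(b)
for h in range(0,60,10): print(h,proj(S,b+[0,0,h]).round(1))
E
```

```text
t 2.6 tcp [452.4 -22.2 130.2] F [-0.69 -0.86  0.04] open 0.4 xaxis [0.636 0.772 0.   ] z [ 0.003 -0.002 -1.   ]
tool delta cm [-0.5   0.22  4.02]
[ 0.32  0.27 -0.47  2.13  0.18  0.77 -0.95]
[467.67962777 -22.18874999 129.        ]
0 [295.  216.2]
10 [295.1 212. ]
20 [295.3 207.6]
30 [295.4 203.3]
40 [295.6 198.8]
50 [295.7 194.3]
```

The bracket's underside is only about 23 mm above the tip, so the turn is needed. Continuing.

apply_moves:
  series:
    - [[0, 0, 0], [0, 0, -10.4]]
    - [[0, 0, 0], [0, 0, -10.4]]
    - [[0, 0, 0], [0, 0, -10.4]]
    - [[0, 0, 0], [0, 0, -10.4]]
    - [[0, 0, 0], [0, 0, -10.4]]
    - [[0, 0, 0], [0, 0, -10.4]]
    - [[0, 0, 0], [0, 0, -10.4]]
    - [[0, 0, 0], [0, 0, -10.4]]
    - [[0, 0, 0], [0, 0, -10.4]]
    - [[0, 0, 0], [0, 0, -10.4]]
    - [[0, 0, 0], [0, 0, -10.4]]
    - [[0, 0, 0], [0, 0, -10.4]]

```text
time: 4.1
tcp_pos: [451.3, -34.5, 133.1]
orientation: [[-1.0, 0.027, 0.006], [0.027, 1.0, -0.01], [-0.007, -0.01, -1.0]]
ft_force: [-0.2, 0.4, -0.9]
opening: 0.1
```

```bash
python3 - <<'E'
from h import *
s=delta([451,-27.5,100]);print(s['qpos'].round(2))
E
```

```text
t 4.1 tcp [451.3 -34.5 133.1] F [-0.17  0.43 -0.87] open 0.1 xaxis [-1.     0.027 -0.007] z [ 0.006 -0.01  -1.   ]
tool delta cm [0.07 0.73 3.3 ]
[ 0.71  0.36 -0.91  2.11  0.4   0.84  1.1 ]
```

apply_moves:
  series:
    - [[0, 0.4, 1.6], [0, 0, 0]]
    - [[0.1, 0.3, 1.6], [0, 0, 0]]
    - [[0, 0, 0], [0, 0, 0]]
    - [[0, 0, 0], [0, 0, 0]]

```text
time: 4.6
tcp_pos: [450.0, -29.5, 98.6]
orientation: [[-0.999, 0.043, 0.006], [0.043, 0.999, -0.011], [-0.006, -0.01, -1.0]]
ft_force: [0.6, 0.6, -0.4]
opening: 1.0
```

```bash
python3 - <<'E'
from h import *
s=delta([451,-27.5,75]);print(s['qpos'].round(2))
c=capture("side");cv2.imwrite("pics/s3.png",cv2.resize(c["frame"][140:320,210:390,::-1],None,fx=3.3,fy=3.3,interpolation=2))
E
```

```text
t 4.6 tcp [450.  -29.5  98.6] F [ 0.63  0.62 -0.43] open 1.0 xaxis [-0.999  0.043 -0.006] z [ 0.006 -0.011 -1.   ]
tool delta cm [-0.08  0.23  2.36]
[ 0.65  0.41 -0.86  2.15  0.47  0.77  1.01]
```

View pics/s3.png

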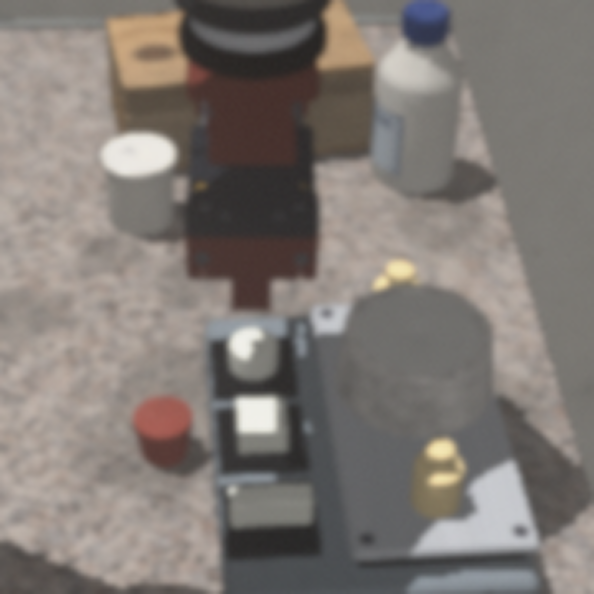

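```bash
python3 - <<'E'
from h import *
c=capture("side");cv2.imwrite("pics/s4.png",cv2.resize(c["frame"][140:250,240:330,::-1],None,fx=5.4,fy=5.4,interpolation=2))
c=capture("top");cv2.imwrite("pics/t4.png",cv2.resize(c["frame"][120:270,250:400,::-1],None,fx=4,fy=4,interpolation=2))
c=capture("wrist");cv2.imwrite("pics/w4.png",c["frame"][:,:,::-1])
E
```

```text
(no output)
```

View pics/s4.png

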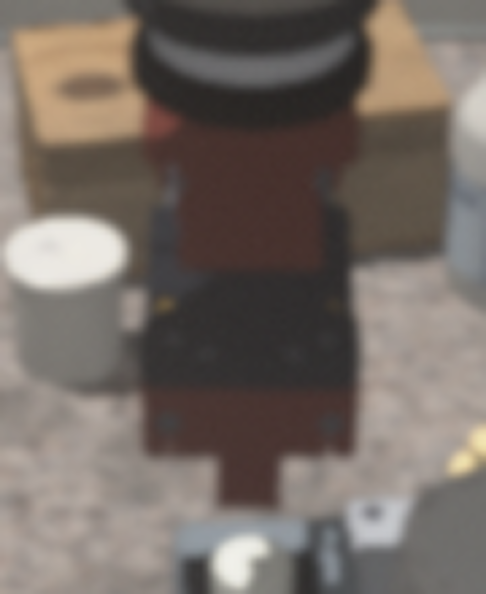

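View pics/w4.png

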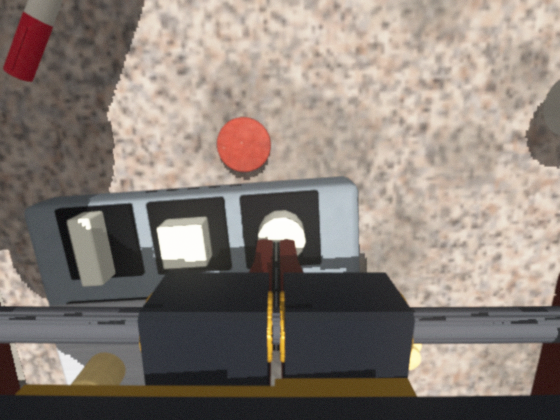

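View pics/t4.png

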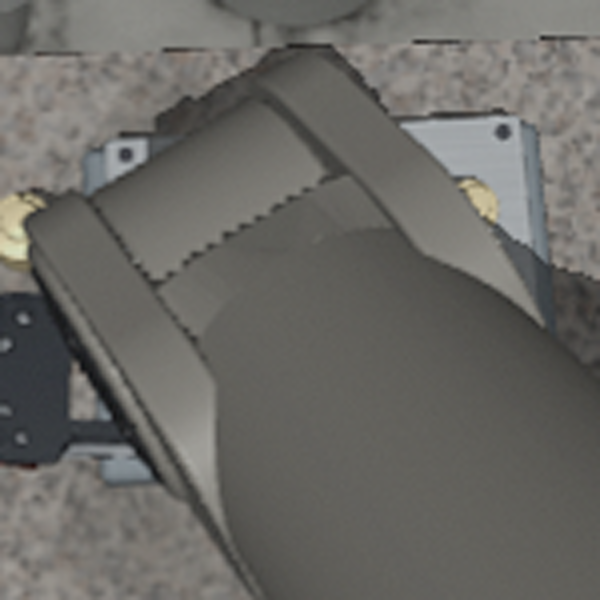

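```bash
python3 - <<'E'
from h import *
S=dict(np.load("side0.npz"))
for p in [(450+37.5,-29.5-89,178.3),(450-37.5,-29.5-89,178.3)]:
    print(((proj(S,p)-[240,140])*5.4).round(0))
E
```

```text
[385. 477.]
[137. 481.]
```

The wide red part matches the projected end of the gripper body, 80 mm above the tip and nearer the camera. So it isn't a low bracket, and clearance over the mould will be about 35 mm. Now I'll lower onto the round key.

apply_moves:
  series:
    - [[-0.1, 0.2, 1.2], [0, 0, 0]]
    - [[0, 0, 1.0], [0, 0, 0]]
    - [[0, 0, 0], [0, 0, 0]]
    - [[0, 0, 0], [0, 0, 0]]

```text
time: 5.3
tcp_pos: [451.7, -27.8, 75.4]
orientation: [[-0.999, 0.042, 0.007], [0.042, 0.999, -0.011], [-0.007, -0.011, -1.0]]
ft_force: [-0.0, 0.3, 0.7]
opening: -0.0
```

```bash
python3 - <<'E'
from h import *
s=delta([451,-27.5,57.5]);s=delta([451,-27.5,57.5])
for n,(y,x) in {"side":(200,240),"wrist":(150,200)}.items():
    c=capture(n);cv2.imwrite(f"pics/{n}5.png",cv2.resize(c["frame"][y:y+120,x:x+120,::-1],None,fx=4.5,fy=4.5,interpolation=2))
E
```

```text
t 5.3 tcp [451.7 -27.8  75.4] F [-0.    0.26  0.67] open -0.0 xaxis [-0.999  0.042 -0.007] z [ 0.007 -0.011 -1.   ]
tool delta cm [0.08 0.05 1.79]
t 5.3 tcp [451.7 -27.8  75.4] F [-0.    0.26  0.67] open -0.0 xaxis [-0.999  0.042 -0.007] z [ 0.007 -0.011 -1.   ]
tool delta cm [0.08 0.05 1.79]
```

View pics/side5.png

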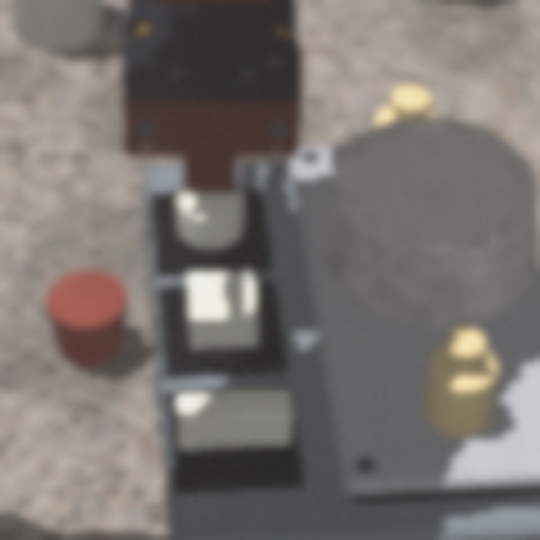

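The tip sits over the round key at (210,190) in the crop. I'll press slowly.

apply_moves:
  series:
    - [[0, 0, 0.5], [0, 0, 0]]
    - [[0, 0, 0.3], [0, 0, 0]]
    - [[0, 0, 0.3], [0, 0, 0]]
    - [[0, 0, 0.2], [0, 0, 0]]
    - [[0, 0, 0], [0, 0, 0]]

```text
time: 6.02
tcp_pos: [452.3, -28.1, 62.3]
orientation: [[-0.999, 0.043, 0.008], [0.043, 0.999, -0.011], [-0.009, -0.011, -1.0]]
ft_force: [0.6, -0.2, 0.2]
opening: 0.4
```

apply_moves:
  series:
    - [[0, 0, 0.2], [0, 0, 0]]
    - [[0, 0, 0.2], [0, 0, 0]]

```text
time: 6.28
tcp_pos: [452.4, -28.1, 58.2]
orientation: [[-0.999, 0.043, 0.008], [0.043, 0.999, -0.011], [-0.009, -0.011, -1.0]]
ft_force: [-0.9, 0.2, 4.0]
opening: 0.2
```

apply_moves:
  series:
    - [[0, 0, 0.1], [0, 0, 0]]
    - [[0, 0, 0.1], [0, 0, 0]]

```text
time: 6.52
tcp_pos: [452.4, -28.2, 56.4]
orientation: [[-0.999, 0.043, 0.008], [0.043, 0.999, -0.012], [-0.009, -0.012, -1.0]]
ft_force: [-2.0, -0.5, 7.4]
opening: 0.5
```

```bash
python3 -c "
from h import *
delta([452,-28,70])"
```

```text
t 6.53 tcp [452.4 -28.2  56.4] F [-2.   -0.49  7.39] open 0.5 xaxis [-0.999  0.043 -0.009] z [ 0.008 -0.012 -1.   ]
tool delta cm [ 0.03 -0.   -1.36]
```

The force of 7.4 N is in the over-travel spring range (4.5–10.5 N), so the round key is against its stop. Next I'll lift and go to the bar key.

apply_moves:
  series:
    - [[0, 0, -0.8], [0, 0, 0]]
    - [[0, 0, -1.5], [0, 0, 0]]
    - [[0, 0, -1.8], [0, 0, 0]]
    - [[-0.2, -3.0, 0], [0, 0, 0]]
    - [[-0.2, -3.0, 0], [0, 0, 0]]
    - [[-0.2, -3.0, 0], [0, 0, 0]]
    - [[-0.2, -2.5, 0], [0, 0, 0]]
    - [[0, 0, 0], [0, 0, 0]]
    - [[0, 0, 0], [0, 0, 0]]

```text
time: 7.65
tcp_pos: [457.0, -144.9, 106.7]
orientation: [[-0.999, 0.041, 0.014], [0.04, 0.999, -0.012], [-0.014, -0.012, -1.0]]
ft_force: [0.8, 0.3, 0.0]
opening: 0.3
```

```bash
python3 - <<'E'
from h import *
s=delta([455,-147.5,75]);print(s['qpos'].round(2))
for n,(y,x) in {"side":(200,240)}.items():
    c=capture(n);cv2.imwrite(f"pics/{n}6.png",cv2.resize(c["frame"][y:y+120,x:x+120,::-1],None,fx=4.5,fy=4.5,interpolation=2))
c=capture("wrist");cv2.imwrite("pics/w6.png",c["frame"][:,:,::-1])
E
```

```text
t 7.65 tcp [ 457.  -144.9  106.7] F [0.8  0.33 0.05] open 0.3 xaxis [-0.999  0.04  -0.014] z [ 0.014 -0.012 -1.   ]
tool delta cm [ 0.24 -0.23  3.17]
[ 0.87  0.43 -0.84  2.09  0.47  0.8   1.27]
```

View pics/side6.png

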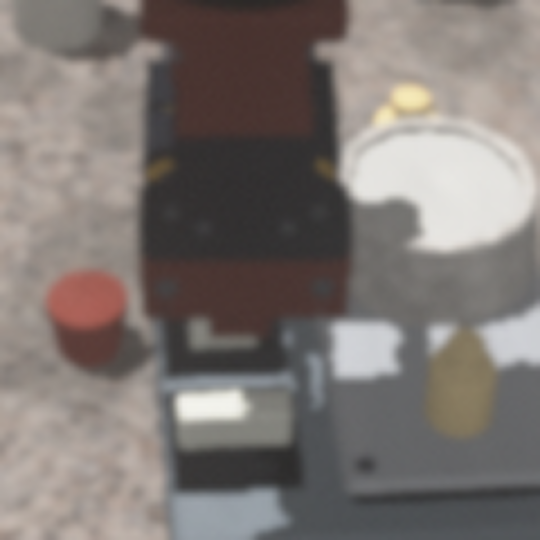

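View pics/w6.png

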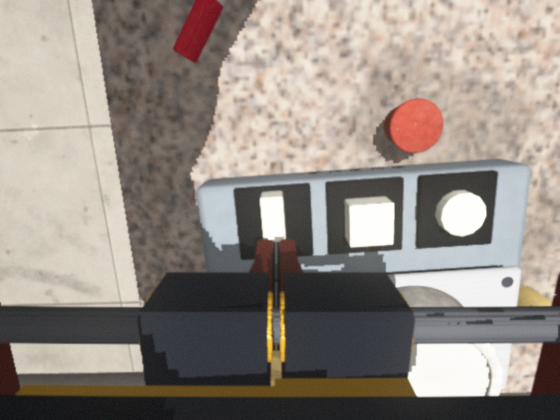

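In the wrist view the round key is clearly lower, and the bar lines up with the fingertips at column 275. I'll descend on the bar.

apply_moves:
  series:
    - [[0.1, -0.2, 1.6], [0, 0, 0]]
    - [[0.1, 0, 1.4], [0, 0, 0]]
    - [[0, 0, 0], [0, 0, 0]]
    - [[0, 0, 0], [0, 0, 0]]

```text
time: 8.25
tcp_pos: [454.7, -144.8, 73.7]
orientation: [[-0.999, 0.036, 0.012], [0.036, 0.999, -0.011], [-0.012, -0.011, -1.0]]
ft_force: [-0.4, -0.8, -0.1]
opening: 0.0
```

apply_moves:
  series:
    - [[0, -0.3, 0], [0, 0, 0]]
    - [[0, 0, 0.4], [0, 0, 0]]
    - [[0, 0, 0.3], [0, 0, 0]]
    - [[0, 0, 0.3], [0, 0, 0]]
    - [[0, 0, 0], [0, 0, 0]]

```text
time: 8.88
tcp_pos: [455.4, -148.3, 63.7]
orientation: [[-0.999, 0.036, 0.013], [0.036, 0.999, -0.012], [-0.014, -0.011, -1.0]]
ft_force: [0.3, -0.6, 0.1]
opening: 0.4
```

apply_moves:
  series:
    - [[0, 0, 0.2], [0, 0, 0]]
    - [[0, 0, 0.2], [0, 0, 0]]
    - [[0, 0, 0.2], [0, 0, 0]]

```text
time: 9.25
tcp_pos: [455.4, -148.4, 57.7]
orientation: [[-0.999, 0.036, 0.013], [0.036, 0.999, -0.012], [-0.014, -0.012, -1.0]]
ft_force: [-1.9, -0.2, 5.2]
opening: 0.3
```

apply_moves:
  series:
    - [[0, 0, 0.1], [0, 0, 0]]
    - [[0, 0, 0.05], [0, 0, 0]]

```text
time: 9.5
tcp_pos: [455.4, -148.4, 56.4]
orientation: [[-0.999, 0.036, 0.013], [0.036, 0.999, -0.013], [-0.013, -0.012, -1.0]]
ft_force: [-2.1, 0.2, 7.0]
opening: 0.4
```

The bar shows 7.0 N, so it is at its stop. Next I'll lift and go to the square key.

apply_moves:
  series:
    - [[0, 0, -0.8], [0, 0, 0]]
    - [[0, 0, -1.5], [0, 0, 0]]
    - [[0, 0, -1.5], [0, 0, 0]]
    - [[0.2, 3.0, 0], [0, 0, 0]]
    - [[0.2, 2.9, 0], [0, 0, 0]]
    - [[0, 0, 0], [0, 0, 0]]
    - [[0, 0, 0], [0, 0, 0]]

```text
time: 10.38
tcp_pos: [454.6, -89.0, 99.4]
orientation: [[-0.999, 0.039, 0.017], [0.038, 0.999, -0.015], [-0.018, -0.014, -1.0]]
ft_force: [0.3, -0.8, -0.1]
opening: 0.5
```

```bash
python3 - <<'E'
from h import *
s=delta([453,-88,75]);print(s['qpos'].round(2))
c=capture("wrist");cv2.imwrite("pics/w7.png",c["frame"][:,:,::-1])
E
```

```text
t 10.38 tcp [454.6 -89.   99.4] F [ 0.35 -0.79 -0.1 ] open 0.5 xaxis [-0.999  0.038 -0.018] z [ 0.017 -0.015 -1.   ]
tool delta cm [0.21 0.13 2.44]
[ 0.76  0.42 -0.85  2.13  0.48  0.77  1.14]
```

View pics/w7.png

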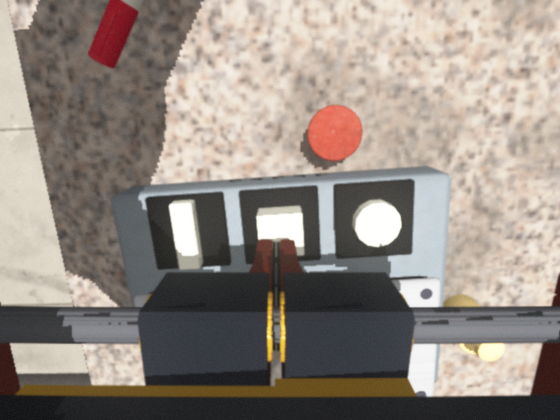

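The square key is centred under the fingertips at about (278,228). The bar (185,235) and the round key (378,222) look lowered. Descending.

apply_moves:
  series:
    - [[0.1, 0.1, 1.4], [0, 0, 0]]
    - [[0.1, 0, 1.0], [0, 0, 0]]
    - [[0, 0, 0], [0, 0, 0]]
    - [[0, 0, 0.3], [0, 0, 0]]
    - [[0, 0, 0.3], [0, 0, 0]]
    - [[0, 0, 0.2], [0, 0, 0]]
    - [[0, 0, 0], [0, 0, 0]]

```text
time: 11.3
tcp_pos: [452.7, -90.3, 64.6]
orientation: [[-0.999, 0.042, 0.016], [0.042, 0.999, -0.014], [-0.016, -0.014, -1.0]]
ft_force: [0.8, 0.4, -0.0]
opening: 0.4
```

apply_moves:
  series:
    - [[0, 0, 0.2], [0, 0, 0]]
    - [[0, 0, 0.2], [0, 0, 0]]
    - [[0, 0, 0.2], [0, 0, 0]]
    - [[0, 0, 0.1], [0, 0, 0]]

```text
time: 11.8
tcp_pos: [452.8, -90.4, 57.6]
orientation: [[-0.999, 0.042, 0.016], [0.042, 0.999, -0.015], [-0.016, -0.014, -1.0]]
ft_force: [-1.8, 0.1, 5.6]
opening: 0.9
```

apply_moves:
  series:
    - [[0, 0, 0.1], [0, 0, 0]]
    - [[0, 0, 0.05], [0, 0, 0]]

```text
time: 12.05
tcp_pos: [452.8, -90.4, 56.4]
orientation: [[-0.999, 0.042, 0.016], [0.042, 0.999, -0.016], [-0.016, -0.015, -1.0]]
ft_force: [-2.3, 0.0, 7.7]
opening: 0.7
```

apply_moves:
  series:
    - [[0, 0, -0.8], [0, 0, 0]]
    - [[0, 0, -1.5], [0, 0, 0]]
    - [[0, 0, -3], [0, 0, 0]]
    - [[0, 0, -4], [0, 0, 0]]
    - [[0, 0, -4], [0, 0, 0]]
    - [[3, 0, -3], [0, 0, 0]]
    - [[0, -5, -2], [0, 0, 0]]
    - [[0, -5, -2], [0, 0, 0]]
    - [[0, -5, 0], [0, 0, 0]]
    - [[0, -5, 0], [0, 0, 0]]
    - [[0, 0, 0], [0, 0, 0]]

```text
time: 13.42
tcp_pos: [412.0, -289.4, 277.2]
orientation: [[-0.999, 0.036, 0.022], [0.035, 0.999, -0.02], [-0.023, -0.02, -1.0]]
ft_force: [0.1, 0.7, 0.0]
opening: 0.6
```

```bash
python3 - <<'E'
from h import *
delta([453,-88,75])
c=capture("side");cv2.imwrite("pics/s8.png",cv2.resize(c["frame"][180:340,230:390,::-1],None,fx=3.5,fy=3.5,interpolation=2));np.savez("s8.npz",**c)
c=capture("top");cv2.imwrite("pics/t8.png",cv2.resize(c["frame"][130:290,160:400,::-1],None,fx=3.2,fy=3.2,interpolation=2));np.savez("t8.npz",**c)
E
```

```text
t 13.43 tcp [ 412.  -289.4  277.2] F [0.08 0.73 0.02] open 0.6 xaxis [-0.999  0.035 -0.023] z [ 0.022 -0.02  -1.   ]
tool delta cm [-2.93 20.67 19.89]
```

View pics/s8.png

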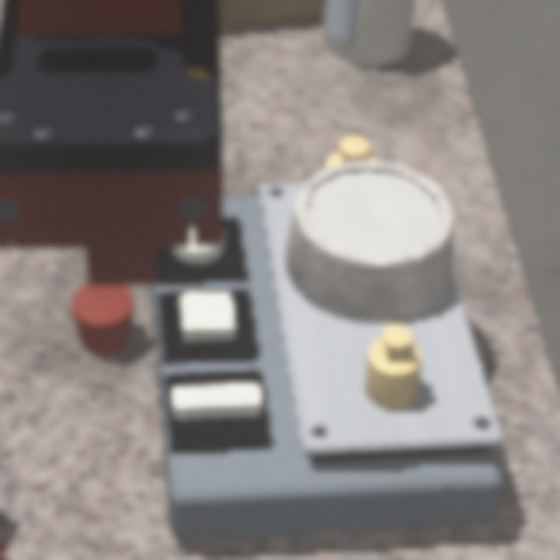

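View pics/t8.png

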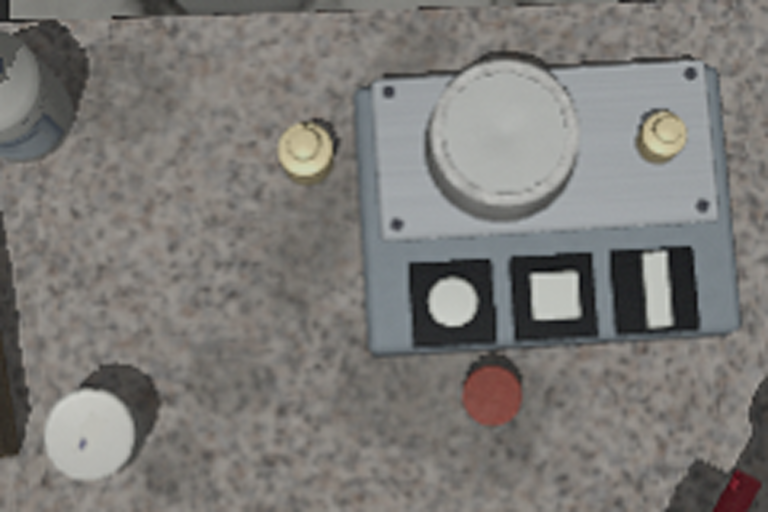

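```bash
python3 - <<'E'
from h import *
T=dict(np.load("t8.npz"));S=dict(np.load("s8.npz"));T0=dict(np.load("top0.npz"));S0=dict(np.load("side0.npz"))
def comps(c,roi,th):
    x0,y0,x1,y1=roi;g=cv2.cvtColor(c["frame"],cv2.COLOR_RGB2GRAY)[y0:y1,x0:x1]
    n,l,st,ce=cv2.connectedComponentsWithStats((g>th).astype(np.uint8))
    return [ce[i]+[x0,y0] for i in range(1,n) if st[i][4]>60]
k=comps(T,(288,208,379,238),150);q=comps(S,(274,255,304,304),150)
for a in k:
  for b in q:
    X,g=tri(T,a,S,b)
    if g<8:print("key",X.round(1),round(g,1))
for n,a,b in(("top",T0,T),("side",S0,S)):
  d=cv2.absdiff(a["frame"],b["frame"]).max(2)
  for nm,r in (dict(mould=(290,145,345,202),sw=(357,160,380,185),lw=(243,163,268,190),stop=(302,240,326,266),pot=(172,248,205,282)).items() if n=="top" else ()):
    x0,y0,x1,y1=r;A=cv2.cvtColor(a["frame"][y0:y1,x0:x1],7).astype(np.float32);B=cv2.cvtColor(b["frame"][y0:y1,x0:x1],7).astype(np.float32)
    print(nm,"px shift",np.round(cv2.phaseCorrelate(A,B)[0],2))
E
```

```text
key [ 450.2 -138.   107.4] 1.5
key [ 455.3 -147.    56.3] 0.6
key [453.4 -87.5  57.8] 1.6
key [459.2 -93.9  -1.8] 0.6
key [457.3 -29.5   0.8] 1.4
key [464.  -32.1 -69.4] 0.2
mould px shift [0.02 0.01]
sw px shift [0.01 0.51]
lw px shift [0.5  0.51]
stop px shift [-0.03  0.51]
pot px shift [-0.03  0.01]
```

The bar top (z≈56) and square top (z≈58) are down, and nothing loose has moved. The gripper hides part of the round key, so I'll clear the view for one last check.

apply_moves:
  series:
    - [[0, -4, -3], [0, 0, 0]]
    - [[0, -4, -3], [0, 0, 0]]
    - [[0, -5, -2], [0, 0, 0]]
    - [[0, -5, 0], [0, 0, 0]]
    - [[0, -5, 0], [0, 0, 0]]
    - [[0, 0, 0], [0, 0, 0]]
    - [[0, 0, 0], [0, 0, 0]]

```text
time: 14.4
tcp_pos: [412.8, -504.8, 368.2]
orientation: [[-1.0, 0.006, 0.026], [0.005, 1.0, -0.019], [-0.026, -0.018, -0.999]]
ft_force: [0.6, 0.7, 0.4]
opening: 0.3
```

```bash
python3 - <<'E'
from h import *
s=delta([453,-88,75])
c=capture("side");t=dict(np.load("t8.npz"))
cv2.imwrite("pics/s9.png",c["frame"][:,:,::-1])
def comps(c,roi,th=150):
    x0,y0,x1,y1=roi;g=cv2.cvtColor(c["frame"],cv2.COLOR_RGB2GRAY)[y0:y1,x0:x1]
    n,l,st,ce=cv2.connectedComponentsWithStats((g>th).astype(np.uint8))
    return [ce[i]+[x0,y0] for i in range(1,n) if st[i][4]>60]
for a in comps(t,(288,208,379,238)):
  for b in comps(c,(274,236,304,304)):
    X,g=tri(t,a,c,b)
    if abs(X[2]-60)<15: print(X.round(1),round(g,1))
E
```

```text
t 14.4 tcp [ 412.8 -504.8  368.2] F [0.58 0.73 0.42] open 0.3 xaxis [-1.     0.005 -0.026] z [ 0.026 -0.019 -0.999]
tool delta cm [-3.04 42.23 28.63]
```

View pics/s9.png

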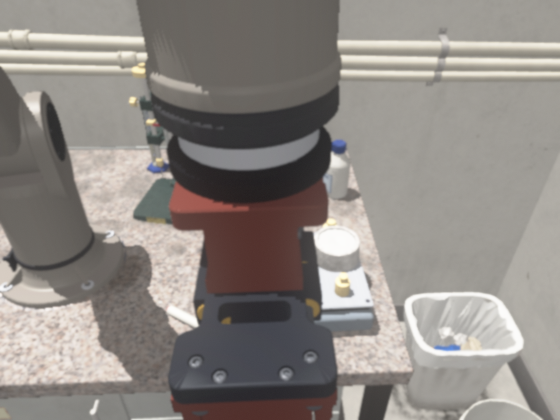

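The arm now hides the keys from the side camera, so I'll shift it toward the robot's side.

apply_moves:
  series:
    - [[4.5, 0, 0], [0, 0, 0]]
    - [[4.5, 0, 0], [0, 0, 0]]
    - [[4.5, 0, 0], [0, 0, 0]]
    - [[4.5, 0, 0], [0, 0, 0]]
    - [[0, 0, 0], [0, 0, 0]]
    - [[0, 0, 0], [0, 0, 0]]

```text
time: 15.2
tcp_pos: [233.4, -494.2, 364.6]
orientation: [[-1.0, -0.01, 0.024], [-0.01, 1.0, -0.02], [-0.024, -0.02, -1.0]]
ft_force: [0.1, 0.2, 0.2]
opening: 0.4
```

```bash
python3 - <<'E'
from h import *
s=delta([453,-88,75])
c=capture("side");t=dict(np.load("t8.npz"))
cv2.imwrite("pics/s10.png",cv2.resize(c["frame"][180:340,230:390,::-1],None,fx=3.5,fy=3.5,interpolation=2))
def comps(c,roi,th=150):
    x0,y0,x1,y1=roi;g=cv2.cvtColor(c["frame"],cv2.COLOR_RGB2GRAY)[y0:y1,x0:x1]
    n,l,st,ce=cv2.connectedComponentsWithStats((g>th).astype(np.uint8))
    return [ce[i]+[x0,y0] for i in range(1,n) if st[i][4]>60]
for a in comps(t,(288,208,379,238)):
  for b in comps(c,(274,236,304,304)):
    X,g=tri(t,a,c,b)
    if abs(X[2]-60)<15: print(X.round(1),round(g,1))
E
```

```text
t 15.2 tcp [ 233.4 -494.2  364.6] F [0.07 0.18 0.15] open 0.4 xaxis [-1.    -0.01  -0.024] z [ 0.024 -0.02  -1.   ]
tool delta cm [-21.66  40.99  28.66]
[ 455.1 -147.    56.7] 0.3
[453.5 -87.6  57.1] 1.6
[451.3 -27.5  57.1] 1.1
```

View pics/s10.png

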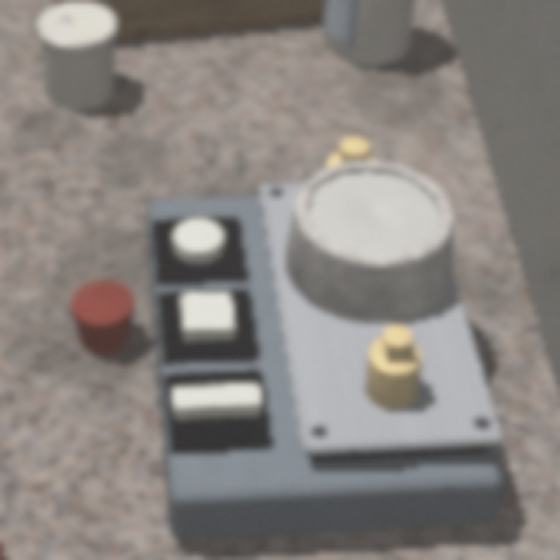

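The view is clear now: all three key tops are at z≈57 mm (from 66), the loose things are in place, and the robot is well away. Handing in.

```bash
python3 -c "
from h import *
print(job_done())"
```

```text
the job is handed in; nothing more can be done
None
```

I pushed in the round, bar and square keys in that order with the shut fingertips, then moved the arm clear and handed the job in at about 15 s.

- **Force:** each key read 7.0–7.7 N at its stop, against the 25 N limit.
- **Keys down:** in the last pictures, two camera views put the key tops at about 57 mm, down from 66 mm, so all three are fully in. At 8 mm of travel they should be at 58 mm, so this is within the 2 mm camera calibration.
- **Loose things:** the mould, both weights, the stopper and the pot had shifted by no more than about half a pixel in each direction in the top view (about 1 mm).
- **A check that disagreed:** in the first side views I took the near end of the gripper body for a low bracket that might hit the mould, and turned the tool about half a turn. Projecting the gripper's given sizes showed it was the body, well above the mould, so the turn was harmless but not needed.

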